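# Wedge the rocking sawing stand

### The job

The low sawing stand rocks because the leg at the corner opposite its corner fence has lost its rubber foot and is too short. Without picking anything up, push the wooden wedge thin end first along the table under that short leg until it is snug and the stand stays level, then press down firmly for about a second on the top of the stand right over that leg to show that it no longer rocks, and let go. Do not shove the stand away, and leave the other things where they are.

Things in the scene. Friction and masses are not known exactly. Their poses are not given: they have to be found in the camera images.
- stand: loose wooden stand, 1.4 to 2.2 kg; square top 220 x 220 x 26 mm, upper face 72 mm above the table, L-shaped fence 22 mm high along its -x and +y edges; four legs 32 mm square, centred 85 mm from the middle in x and y; three stand on round rubber feet 10 mm high, the +x, -y leg has none and ends 10 mm above the table. Origin on the table under the middle of the top, z up
- short_foot (a point): centre of the 32 x 32 mm underside of the short leg, 10 mm above the table while the stand is level. The wedge is snug when this point lies 33 mm ahead of the wedge's origin along its x (leg's near side 48 mm from the thin end); resistance then rises, and it does not slip back when released
- corner_top (a point): point on the stand's upper face right over the short leg, where to press, 25 mm in from both edges, 72 mm above the table. Unwedged, the stand stands level by itself, but a press of 3 to 4 N here tips it by about 0.08 rad; a firm test press is about 8 N
- wedge: loose wooden wedge lying on the table, 60 g, 130 mm long, 42 mm wide, 3 mm high at the thin end, 22 mm at the heel, even slope. Origin at the centre of its underside, x towards the thin end, z up. It points roughly at the short leg, lying on the stand's -y side, and goes under along the stand's +y
- wedge_heel (a point): middle of the wedge's upright heel face (42 mm wide, 22 mm high), 11 mm above its underside, where to push
- workpiece: the flat piece of wood on the stand, 85 x 50 x 18 mm; origin at the centre of its underside; a bystander
- offcut: small wood offcut lying beside the wedge's way, on the side towards the robot, 60 x 34 x 26 mm; origin at the centre of its underside; a bystander
- chisel: wood chisel lying beyond the wedge's way, seen from the robot, 195 mm long, 24 mm high; origin on the table under its middle; x runs from the handle to the blade; a bystander
- mallet: wooden mallet lying on the table, 245 mm long (from 140 mm behind the origin to 122 mm ahead along its x), head 110 mm wide and 60 mm high at the +x end; origin on the table; a bystander
- glue: white glue bottle, 56 mm across, 150 mm tall, standing; origin at the centre of its underside; a bystander
- birdhouse: wooden bird house with a pitched roof, 130 x 140 mm, 145 mm tall; origin at the centre of its underside; a bystander
- box: lidded wooden box, 124 x 174 mm, 67 mm tall; origin at the centre of its underside; a bystander
There are look-alikes about, which are no part of the job. Several things have the shape of the wedge; the one meant has the colours described above.

How it is judged (in metres and radians):
On the way, in this order (a step that is already met when the one before it is completed fails the run):
1. the wedge is under the short leg, snug, with the stand level (x of short_foot in the frame of wedge between 0.014 and 0.042 m and y of short_foot in the frame of wedge between -0.018 and 0.018 m and angle between wedge's own z axis and vertical below 0.06 rad and angle between stand's own z axis and vertical below 0.011 rad), for 0.2 s.
2. pressed with more than 5 N over the short leg, the stand stays level (all of step 1 and contact force between the fingers and stand above 5 N and horizontal distance between the grasp point and corner_top below 0.04 m and height (world z) of the grasp point above 0.072 m), for 0.3 s.
At the end, for the whole second after the job is handed in: The wedge lies flat (within 0.06 rad) on the table under the short leg, the foot's centre 14 to 42 mm ahead of the wedge's origin along its x (snug is 33) and within 18 mm of its middle line; the stand is level within 0.011 rad, within 30 mm of where it stood; both are at rest (all of step 1 and distance of stand from where it was at the start of the episode below 0.03 m and linear speed of each of stand, wedge below 0.01 m/s and height (world z) of wedge below 0.006 m); the robot touches nothing.
It fails at once if the wedge was lifted off the table (height (world z) of wedge above 0.01 m).
It fails at once if the stand was lifted (height (world z) of stand above 0.012 m).
It fails at once if the stand was shoved more than 30 mm (distance of stand from where it was at the start of the episode above 0.03 m).
It fails at once if another thing was moved more than 20 mm (the piece lying on the stand: 40 mm) (distance of workpiece from where it was at the start of the episode above 0.04 m or distance of any of offcut, chisel, mallet, glue, birdhouse, box from where it was at the start of the episode above 0.02 m).
It also fails if it takes over 51 s, if anything falls off the work surface, if the arm or the gripper's body presses on something with over 40 N, if the wrist force passes 120 N, or if a joint passes its speed limit or range.

### The arm

A 6-joint arm with a two-finger parallel gripper is mounted at the origin on the work surface. World frame = base frame: x ahead of the robot, y to its left, z up, the work surface at z = 0. Lengths are in mm, angles in rad, forces in N, time in s.
With the tool pointing down it reaches from about 350 to 775 mm from the base axis. Payload 7.3 kg.
Tool frame: the origin (TCP) lies between the finger pads; the fingertips stand 17 mm ahead of it and the grasp point (between the pads) lies 2 mm behind it; z points along the fingers, y is the direction in which the jaws open and shut (so a half turn about z gives the same grasp; the last joint's range is limited). The gripper opens to 92 mm and grips with 3 to 60 N. Pads are 19 mm wide; open, the fingers measure 130 mm over their backs; the gripper's body (75 mm by 190 mm) begins 47 mm behind the grasp point.
Start: joints at [-1.413, 0.342, 1.524, -0, 1.275, -0.146], TCP at [157.075, -500.97, 243.741] pointing down, gripper open.
Joint ranges: [-2.53, 2.53], [-0.77, 2.02], [0.04, 2.7], [-1, 4.14], [0.28, 2.66], [-3.11, 3.11]. Speed limits (rad/s): [2.57, 2.57, 3.14, 3.14, 3.14, 3.14].

### API

Orientations are given as [roll, pitch, yaw] about the fixed x, y, z axes, in that order (R = Rz(yaw) Ry(pitch) Rx(roll)).
In Python, from plant import get_obs, capture, get_calibration, close_job gives the robot as it stands.
- The arm moves only by the tool carry_out, never from a script. Its argument "moves" is one flat list of numbers, 7 for each row, row after row: the shift along the tool's x, y, z normalised to -1 to 1, where 1 is 40 cm, then the turn, a rotation vector about the tool's x, y, z normalised to -1 to 1, where 1 is 30 degrees, then the opening, from 0 (shut) to 1 (fully open). A call has exactly 8 rows; each row is the pose to reach, as a shift and turn from the pose measured when the call began, along the tool's axes at that moment; what a row does not reach only later rows make up. A row lasts 1/10 s, in which the tool goes at most 50 mm and 8.59 degrees, less where a joint would pass 70% of its speed; a pose out of reach is approached as far as the arm can. A call with a number of a shift or a turn outside -1 to 1 is refused whole. A call with a gripper value outside its range is refused whole. The fingers move at their own pace and stop on an object; the grip force is fixed at half the most. Time passes only in rows, so rows that repeat a pose let the fingers close, or fill a call up. It gives the time, the measured TCP pose, the force and the opening at its end, in the units of the state.
- get_obs(): the state, without advancing time (a new reading comes with each control period).
- capture(name): name is "side" or "top" or "wrist"; returns the picture (480x640x3 uint8, red, green, blue); there is no depth.
- get_calibration(name): a dict with "vfov" (degrees; the focal length in pixels is half the picture's height over the tangent of half this angle, whatever the lens; pixels are square), "cx", "cy" (the principal point, pixels), "cam_to_world" (4x4, takes a point from camera to world coordinates). Camera axes: x right, y up, looking along -z (the intrinsics and any distortion apply to the point x, -y, -z); pixel columns grow to the right and rows downward; lengths in mm; the calibration is good to about 2 mm. A picture is of the moment at which its call begins: read the wrist's pose just before it. get_calibration takes no time and is no camera call; for the wrist camera it gives the pose at the moment of the call.
- close_job(): hands the job in, once; it reports no verdict.
The state is a dict: "time": time; "joint_positions": joint angles; "dq": joint speeds; "tau": joint torques, N m; "tool_pos": TCP position; "tcp_rot": TCP orientation; "contact_force": force on the tool from outside, world axes, zero at the start; "moment": the same for the moment, N m; "grip_width": finger opening in mm.
Only numpy, scipy, OpenCV 4.12 (cv2) and the standard library are available. Lean on these libraries where they do the work, as an engineer would, in place of code of your own. Each camera call takes 0.05 s, during which the arm holds its last target.

## Working session

There is one attempt and no reset: what is moved stays moved. The work goes in short steps, Python scripts to look and compute and a tool call to move; the robot and the scene stay as the last step left them, time stands still between calls to the robot, and variables do not carry over. Pictures are saved under pics/ and viewed, and the job is handed in when it is done.

Besides the shell and the picture viewer there is one more tool, called after "Emit:" by a JSON object that holds its "op" and its "data". carry_out: Moves the arm, as the interface text tells. Scaled input: -1 to 1 covers 40 cm each way for a shift and 30 degrees each way for a turn. Its arguments: {"type":"object","properties":{"moves":{"type":"array","items":{"type":"number"}}},"required":["moves"]}

```bash
ls; mkdir -p pics
python3 - <<'E'
from plant import *
import cv2
o=get_obs();print(o)
for n in ["side","top","wrist"]:
    print(n,get_calibration(n))
    cv2.imwrite(f"pics/{n}0.png",capture(n)[:,:,::-1])
E
```

```text
pics
{'time': 0.0, 'joint_positions': array([-1.41299237e+00,  3.42694965e-01,  1.52503550e+00,  2.88012300e-05,
        1.27538348e+00, -1.46003018e-01]), 'dq': array([-0.00068411,  0.00069758, -0.00028243, -0.00131354, -0.00106039,
        0.00046766]), 'tau': array([-1.87609367e-03, -4.31251359e+01, -2.44214541e+01,  7.15456414e-02,
        5.61223039e-02, -1.36516101e-04]), 'tool_pos': array([ 157.02298722, -500.56463349,  243.05289644]), 'tcp_rot': array([-3.14009155e+00, -2.48573063e-04,  3.03798377e-01]), 'contact_force': array([ 0.07979052, -0.72070528,  0.18655201]), 'moment': array([ 0.01419982,  0.01716359, -0.03917715]), 'grip_width': 91.87597828133485}
side {'vfov': 45.61044287858688, 'cx': 317.5279842401557, 'cy': 237.1907261269481, 'cam_to_world': array([[ 8.89110398e-01,  2.37374630e-01, -3.91325931e-01,
        -1.11820403e+01],
       [-4.57411092e-01,  4.90831660e-01, -7.41525033e-01,
        -1.05906457e+03],
       [ 1.60559259e-02,  8.38294439e-01,  5.44981322e-01,
         8.69437305e+02],
       [ 0.00000000e+00,  0.00000000e+00,  0.00000000e+00,
         1.00
[... 197 characters left out ...]
,
       [-9.99679421e-01,  2.25150136e-02,  1.15814127e-02,
        -1.42189457e+01],
       [ 1.54308174e-02,  1.79133413e-01,  9.83703772e-01,
         1.27672845e+03],
       [ 0.00000000e+00,  0.00000000e+00,  0.00000000e+00,
         1.00000000e+00]])}
wrist {'vfov': 61.73741373698789, 'cx': 320.588001576935, 'cy': 239.22338008562045, 'cam_to_world': array([[ 2.99056675e-01,  9.15434722e-01,  2.69340631e-01,
         2.30416343e+02],
       [-9.54234062e-01,  2.87360185e-01,  8.28340470e-02,
        -4.79220692e+02],
       [-1.56861077e-03, -2.81786079e-01,  9.59475974e-01,
         3.83571585e+02],
       [ 0.00000000e+00,  0.00000000e+00,  0.00000000e+00,
         1.00000000e+00]])}
```

View pics/top0.png

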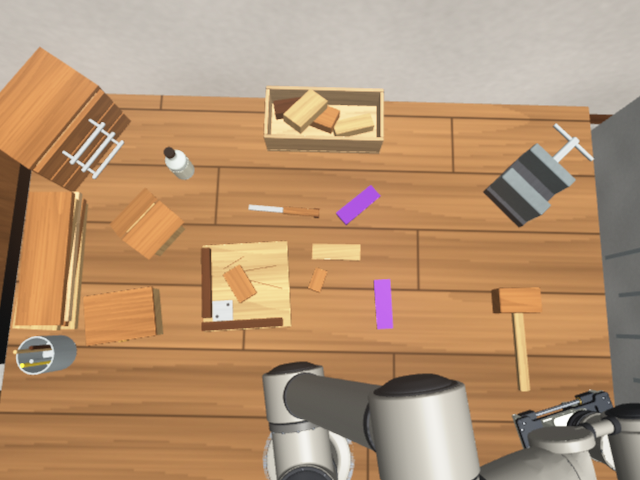

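View pics/side0.png

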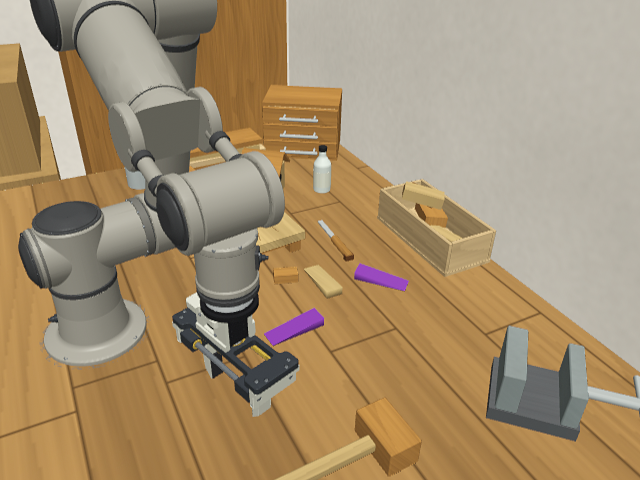

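View pics/wrist0.png

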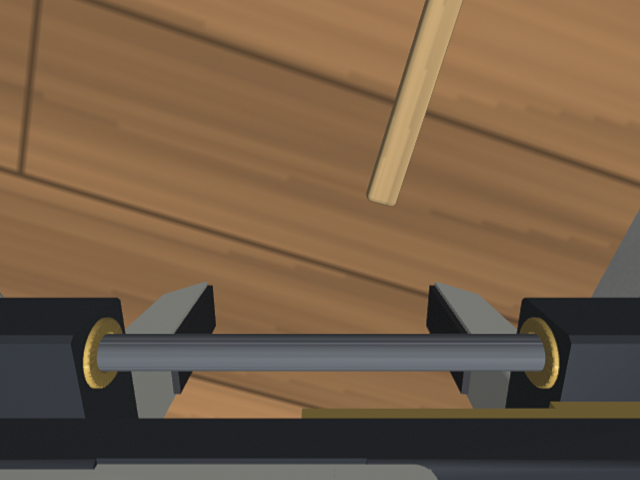

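The top view shows the stand at (247,285), with its fence on the left and bottom edges, so the short leg is at the upper right, near (280,252). Three things could be the wedge: the pale wooden piece at (336,252), the purple one at (358,205) and the purple one at (383,304). The pale wooden one fits the description and lies in line with the leg. I'll check it in a close crop.

```bash
cat > h.py <<'E'
import numpy as np, cv2
from plant import *
def ray(cal,u,v):
    f=240/np.tan(np.radians(cal['vfov'])/2)
    d=np.array([(u-cal['cx'])/f,-(v-cal['cy'])/f,-1.])
    M=cal['cam_to_world'];return M[:3,3],M[:3,:3]@d
def onz(cal,u,v,z):
    c,d=ray(cal,u,v);return c+d*(z-c[2])/d[2]
def proj(cal,p):
    f=240/np.tan(np.radians(cal['vfov'])/2)
    M=cal['cam_to_world'];q=M[:3,:3].T@(np.array(p,float)-M[:3,3])
    return cal['cx']+f*q[0]/-q[2],cal['cy']-f*q[1]/-q[2]
E
python3 - <<'E'
from h import *
a=cv2.imread('pics/top0.png')
c=a[190:340,190:400]; cv2.imwrite('pics/c1.png',cv2.resize(c,None,fx=3.8,fy=3.8,interpolation=cv2.INTER_CUBIC))
b=cv2.imread('pics/side0.png')[190:350,240:420]; cv2.imwrite('pics/c2.png',cv2.resize(b,None,fx=3.6,fy=3.6,interpolation=cv2.INTER_CUBIC))
E
```

```text
(no output)
```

View pics/c1.png

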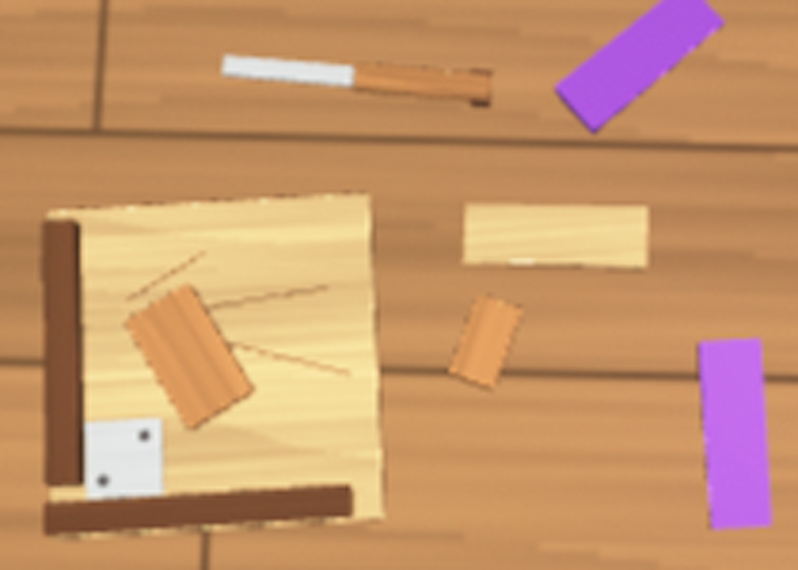

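View pics/c2.png

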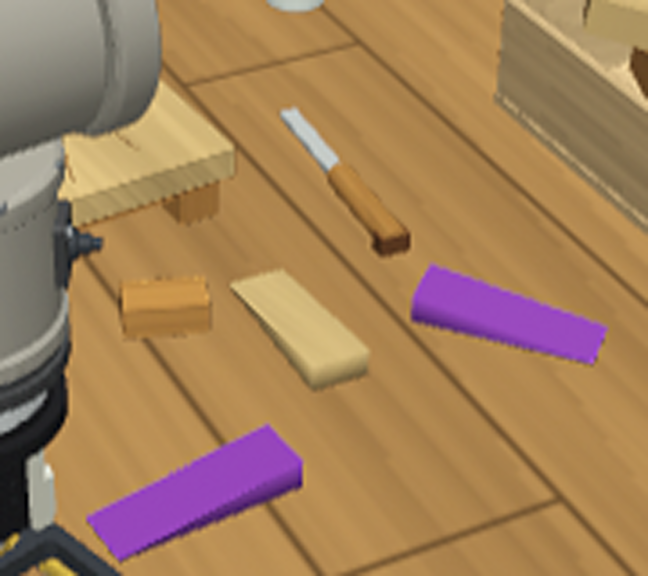

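The crops show the pale wedge with its thin end towards the stand and its thick heel facing away. Next I'll measure the wedge and the stand top.

Run:
```python
from h import *
a=cv2.imread('pics/top0.png');cal=get_calibration('top')
hsv=cv2.cvtColor(a,cv2.COLOR_BGR2HSV)
print(hsv[252,336],hsv[262,270],hsv[262,300],hsv[240,360])
m=cv2.inRange(hsv,(15,40,185),(32,150,255))
cs,_=cv2.findContours(m,cv2.RETR_EXTERNAL,cv2.CHAIN_APPROX_NONE)
for c in cs:
    A=cv2.contourArea(c)
    if A<300: continue
    ap=cv2.approxPolyDP(c,3,True)[:,0]
    print(A,cv2.boundingRect(c),ap.tolist() if len(ap)<12 else len(ap))
def show(n,u,v,z): print(n,onz(cal,u,v,z).round(1))
s=3.8
f=lambda x,y:(190+x/s-0.37,190+y/s-0.37)
for n,p,z in [('wTL',(464,206),3),('wBL',(463,264),3),('wTR',(648,206),22),('wBR',(647,267),22),
 ('s++',(48,211),72),('s+-',(370,193),72),('s--',(384,519),72),('s-+',(45,532),94),
 ('off1',(487,295),26),('off2',(523,309),26),('off3',(493,389),26),('off4',(450,372),26)]: show(n,*f(*p),z)
```

```text
[ 21  97 241] [ 20 103 235] [ 15 135 194] [ 14 134 194]
1187.5 (98, 350, 163, 16) 40
1552.0 (102, 328, 141, 21) 15
4197.5 (514, 295, 94, 97) 30
4067.5 (402, 292, 112, 60) 54
1410.0 (154, 286, 61, 40) 12
467.0 (78, 285, 64, 45) [[78, 328], [84, 328], [84, 293], [89, 298], [94, 293], [121, 289], [125, 292], [135, 286], [141, 289], [140, 286], [83, 285]]
997.5 (434, 267, 121, 23) 50
1062.0 (9, 235, 50, 107) 14
13397.0 (169, 228, 196, 122) 91
1251.0 (218, 196, 92, 29) 27
658.0 (137, 196, 78, 56) 24
1620.5 (399, 190, 109, 33) 31
1214.0 (539, 180, 58, 41) 20
456.5 (412, 174, 86, 12) 20
839.0 (219, 174, 103, 23) 37
2769.5 (73, 168, 143, 44) 38
424.5 (558, 151, 36, 23) [[558, 162], [567, 164], [572, 171], [569, 173], [593, 173], [592, 160], [589, 162], [576, 151]]
328.5 (556, 122, 36, 33) 18
3714.5 (453, 119, 112, 53) 38
21188.0 (113, 85, 477, 86) 156
wTL [551.3   4.    3. ]
wBL [509.    3.7   3. ]
wTR [ 551.1 -127.6   22. ]
wBR [ 507.1 -127.2   22. ]
s++ [529.7 286.4  72. ]
s+- [547.2  67.6  72. ]
s-- [328.1  50.8  72. ]
s-+ [315.5 268.8  94. ]
off1 [484.2 -14.1  26. ]
off2 [474.9 -39.7  26. ]
off3 [418.4 -19.8  26. ]
off4 [429.6  10.5  26. ]
```

Run:
```python
from h import *
a=cv2.imread('pics/top0.png');cal=get_calibration('top')
hsv=cv2.cvtColor(a,cv2.COLOR_BGR2HSV)
m=cv2.inRange(hsv,(16,40,212),(32,128,255))
cs,_=cv2.findContours(m,cv2.RETR_EXTERNAL,cv2.CHAIN_APPROX_NONE)
for c in cs:
    A=cv2.contourArea(c);x,y,w,h=cv2.boundingRect(c)
    if A<300 or not(190<x<340 and 230<y<340): continue
    r=cv2.minAreaRect(c);print(A,(x,y,w,h),r)
    if x>300:
        P=c[:,0].astype(float)
        # edges: world coords with height by sloped plane
        W=[]
        for u,v in P:
            z=12
            for _ in range(5):
                p=onz(cal,u,v,z); z=np.clip(3+19*(4-p[1])/130,3,22)
            W.append(p)
        W=np.array(W,np.float32)
        print(cv2.minAreaRect(W[:,:2]))
        print(cv2.boxPoints(cv2.minAreaRect(W[:,:2])))
    else:
        W=np.array([onz(cal,u,v,72) for u,v in c[:,0]],np.float32)[:,:2]
        hl=W  
        # +x edge and -y edge line fits
        ctr=np.array([432,168])
        e1=np.array([max((q for q in W if abs(q[1]-y0)<2),key=lambda q:q[0]) for y0 in range(85,265,6)])
        e2=np.array([min((q for q in W if abs(q[0]-x0)<2),key=lambda q:q[1]) for x0 in range(345,535,6)])
        for e in(e1,e2): 
            l=cv2.fitLine(e.astype(np.float32),cv2.DIST_HUBER,0,.01,.01).ravel();print(l, np.degrees(np.arctan2(l[1],l[0])))
```

```text
689.0 (312, 244, 49, 16) ((336.0, 251.5), (15.0, 48.0), 90.0)Traceback (most recent call last):
  File "<stdin>", line 20, in <module>
cv2.error: OpenCV(4.12.0) /io/opencv/modules/imgproc/src/convhull.cpp:143: error: (-215:Assertion failed) total >= 0 && (depth == CV_32F || depth == CV_32S) in function 'convexHull'
```

Run:
```python
from h import *
a=cv2.imread('pics/top0.png');cal=get_calibration('top')
hsv=cv2.cvtColor(a,cv2.COLOR_BGR2HSV)
m=cv2.inRange(hsv,(16,40,212),(32,128,255))
cs,_=cv2.findContours(m,cv2.RETR_EXTERNAL,cv2.CHAIN_APPROX_NONE)
for c in cs:
    A=cv2.contourArea(c);x,y,w,h=cv2.boundingRect(c)
    if A<300 or not(190<x<340 and 230<y<340): continue
    print(A,(x,y,w,h))
    if x>300:
        W=[]
        for u,v in c[:,0].astype(float):
            z=12
            for _ in range(5):
                p=onz(cal,u,v,z); z=np.clip(3+19*(4-p[1])/130,3,22)
            W.append(p[:2])
        W=np.array(W).astype(np.float32)
        ys=range(-115,-5,6)
        e1=np.array([max((q for q in W if abs(q[1]-y0)<3),key=lambda q:q[0]) for y0 in ys])
        e2=np.array([min((q for q in W if abs(q[1]-y0)<3),key=lambda q:q[0]) for y0 in ys])
        print(W[:,1].min(),W[:,1].max())
    else:
        W=np.array([onz(cal,u,v,72)[:2] for u,v in c[:,0]]).astype(np.float32)
        e1=np.array([max((q for q in W if abs(q[1]-y0)<3),key=lambda q:q[0]) for y0 in range(85,265,6)])
        e2=np.array([min((q for q in W if abs(q[0]-x0)<3),key=lambda q:q[1]) for x0 in range(345,535,6)])
    for e in(e1,e2): 
        l=cv2.fitLine(e.astype(np.float32),cv2.DIST_HUBER,0,.01,.01).ravel();print(l, np.degrees(np.arctan2(l[1],l[0])))
```

```text
689.0 (312, 244, 49, 16)
-127.35836 3.181829
[ 1.9776372e-03  9.9999803e-01  5.5071320e+02 -5.6528896e+01] 89.88669
[ 2.6598610e-02  9.9964619e-01  5.1101465e+02 -5.4531956e+01] 88.47583
5348.5 (203, 241, 89, 86)
[ 8.2166515e-02 -9.9661863e-01  5.3823376e+02  1.7176552e+02] -85.28689
[9.9628794e-01 8.6082973e-02 4.3520184e+02 6.0998058e+01] 4.9383025
```

Wedge: origin about (531, -62), heading about 89°. Stand: yaw about 4.8°, short foot about (521, 92). I'll shut the fingers (38 mm wide face) and square that face to the stand. Then I'll push along the stand's +y, starting from about (542, -165).

```bash
cat >> h.py <<'E'
from scipy.spatial.transform import Rotation as R
YAW=np.radians(94.8)
def to(p,yaw=YAW):
    o=get_obs();Rt=R.from_euler('xyz',o['tcp_rot'])
    s=Rt.inv().apply(np.array(p)-o['tool_pos'])/400
    t=(Rt.inv()*R.from_euler('xyz',[np.pi,0,yaw])).as_rotvec(degrees=True)/30
    print('t',o['time'],'pos',o['tool_pos'].round(1),'rpy',o['tcp_rot'].round(3),'F',o['contact_force'].round(1),'w',round(o['grip_width'],1))
    print('shift',s.round(4),'turn',t.round(4))
E
python3 -c "
from h import *
to([400,-310,243]);to([542,-165,150])"
```

```text
t 0.15 pos [ 157.  -500.7  243.2] rpy [-3.14  -0.     0.304] F [-0.6  0.7  0.1] w 91.8
shift [ 0.7222 -0.2732  0.001 ] turn [-1.5000e-03 -1.7000e-03 -2.5797e+00]
t 0.15 pos [ 157.  -500.7  243.2] rpy [-3.14  -0.     0.304] F [-0.6  0.7  0.1] w 91.8
shift [ 1.1693 -0.5126  0.2338] turn [-1.5000e-03 -1.7000e-03 -2.5797e+00]
```

Emit:
{"op": "carry_out", "data": {"moves": [0.72, -0.27, 0, 0, 0, -1, 0, 0.72, -0.27, 0, 0, 0, -1, 0, 0.72, -0.27, 0, 0, 0, -1, 0, 0.72, -0.27, 0, 0, 0, -1, 0, 0.72, -0.27, 0, 0, 0, -1, 0, 0.72, -0.27, 0, 0, 0, -1, 0, 0.72, -0.27, 0, 0, 0, -1, 0, 0.72, -0.27, 0, 0, 0, -1, 0]}}

```text
time: 0.95
tool_pos: [400.4, -310.3, 243.1]
tcp_rot: [-3.14, -0.001, 0.831]
contact_force: [-0.6, -0.8, -0.3]
grip_width: 32.5
```

```bash
python3 -c "
from h import *
to([542,-165,150])"
```

```text
t 0.95 pos [ 400.4 -310.3  243.1] rpy [-3.14e+00 -1.00e-03  8.31e-01] F [-0.6 -0.8 -0.3] w 32.5
shift [0.5069 0.0169 0.2331] turn [-0.0023 -0.0023 -1.5731]
```

Emit:
{"op": "carry_out", "data": {"moves": [0.507, 0.017, 0.233, 0, 0, -1, 0, 0.507, 0.017, 0.233, 0, 0, -1, 0, 0.507, 0.017, 0.233, 0, 0, -1, 0, 0.507, 0.017, 0.233, 0, 0, -1, 0, 0.507, 0.017, 0.233, 0, 0, -1, 0, 0.507, 0.017, 0.233, 0, 0, -1, 0, 0.507, 0.017, 0.233, 0, 0, -1, 0, 0.507, 0.017, 0.233, 0, 0, -1, 0]}}

```text
time: 1.75
tool_pos: [541.4, -166.9, 150.6]
tcp_rot: [-3.141, -0.001, 1.352]
contact_force: [0.6, 0.5, -0.8]
grip_width: 0.3
```

```bash
python3 -c "
from h import *
to([542,-170,60])"
```

```text
t 1.75 pos [ 541.4 -166.9  150.6] rpy [-3.141e+00 -1.000e-03  1.352e+00] F [ 0.6  0.5 -0.8] w 0.3
shift [-0.0073  0.0033  0.2266] turn [-0.0006 -0.0012 -0.5774]
```

Emit:
{"op": "carry_out", "data": {"moves": [-0.007, 0.003, 0.227, 0, 0, -0.577, 0, -0.007, 0.003, 0.227, 0, 0, -0.577, 0, -0.007, 0.003, 0.227, 0, 0, -0.577, 0, -0.007, 0.003, 0.227, 0, 0, -0.577, 0, -0.007, 0.003, 0.227, 0, 0, -0.577, 0, -0.007, 0.003, 0.227, 0, 0, -0.577, 0, -0.007, 0.003, 0.227, 0, 0, -0.577, 0, -0.007, 0.003, 0.227, 0, 0, -0.577, 0]}}

```text
time: 2.55
tool_pos: [542.3, -170.0, 60.8]
tcp_rot: [3.14, 0.0, 1.654]
contact_force: [-0.4, -0.1, -0.7]
grip_width: 0.2
```

```bash
python3 -c "
from h import *
for n in ['top','side','wrist']:
    cv2.imwrite(f'pics/{n}1.png',capture(n)[:,:,::-1])
a=cv2.imread('pics/top1.png')[170:350,190:430]; cv2.imwrite('pics/c3.png',cv2.resize(a,None,fx=3.3,fy=3.3,interpolation=cv2.INTER_CUBIC))
to([542,-170,23])"
```

```text
t 2.7 pos [ 542.  -169.8   60.1] rpy [ 3.142e+00 -1.000e-03  1.654e+00] F [ 0.5 -0.4  0.2] w 0.4
shift [-0.0005  0.      0.0927] turn [ 0.0001 -0.001  -0.0005]
```

View pics/c3.png

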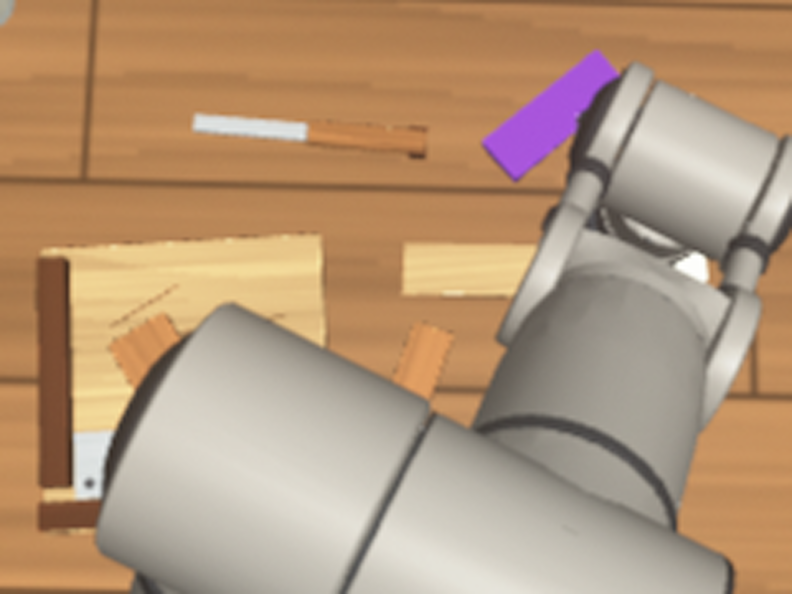

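View pics/side1.png

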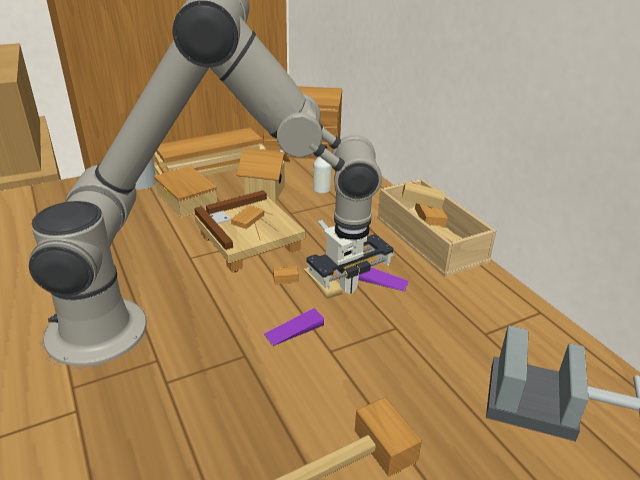

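View pics/wrist1.png

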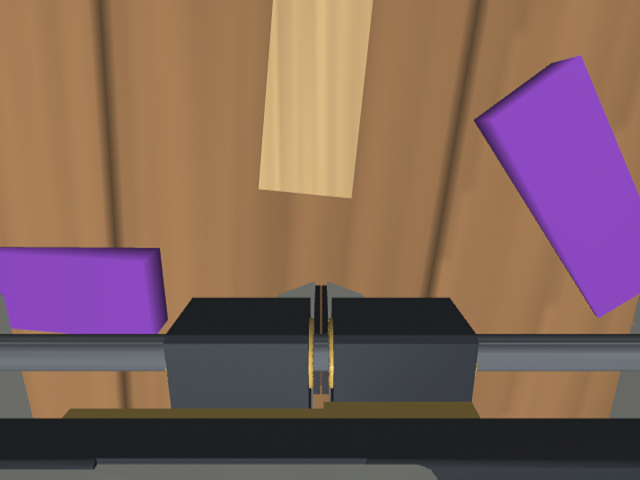

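The wrist view shows the heel edge from (259,189) to (352,198), tilted slightly against the finger face. I'll convert those corners to world positions.

```bash
python3 -c "
from h import *
c=get_calibration('wrist')
for p in [(259,189),(352,198)]: print(onz(c,*p,22).round(1))
for p in [(274,0),(373,0)]: print(onz(c,*p,14).round(1))
for p in [(165,320),(160,248)]: print(onz(c,*p,20).round(1))
"
```

```text
[ 511.3 -126.3   22. ]
[ 553.2 -126.9   22. ]
[513.2 -48.9  14. ]
[553.9 -45.5  14. ]
[ 467.  -196.2   20. ]
[ 465.6 -158.6   20. ]
```

Emit:
{"op": "carry_out", "data": {"moves": [0, 0, 0.047, 0, 0, 0, 0, 0, 0, 0.094, 0, 0, 0, 0, 0, 0, 0.094, 0, 0, 0, 0, 0.01, 0.003, 0.094, 0, 0, 0, 0, 0.02, 0.003, 0.094, 0, 0, 0, 0, 0.03, 0.003, 0.094, 0, 0, 0, 0, 0.04, 0.003, 0.094, 0, 0, 0, 0, 0.05, 0.003, 0.094, 0, 0, 0, 0]}}

```text
time: 3.5
tool_pos: [541.7, -149.4, 23.0]
tcp_rot: [3.141, -0.0, 1.654]
contact_force: [0.8, 0.2, -0.4]
grip_width: 0.5
```

```bash
python3 -c "
from h import *
to([538.3,-115,23])"
```

```text
t 3.5 pos [ 541.7 -149.4   23. ] rpy [ 3.141 -0.     1.654] F [ 0.8  0.2 -0.4] w 0.5
shift [ 0.0863 -0.0012 -0.    ] turn [ 0.0014 -0.0003 -0.0001]
```

Emit:
{"op": "carry_out", "data": {"moves": [0.01, 0, 0, 0, 0, 0, 0, 0.02, 0, 0, 0, 0, 0, 0, 0.03, 0, 0, 0, 0, 0, 0, 0.04, 0, 0, 0, 0, 0, 0, 0.05, 0, 0, 0, 0, 0, 0, 0.06, 0, 0, 0, 0, 0, 0, 0.07, 0, 0, 0, 0, 0, 0, 0.08, 0, 0, 0, 0, 0, 0]}}

```text
time: 4.3
tool_pos: [539.0, -117.2, 23.0]
tcp_rot: [3.141, -0.0, 1.654]
contact_force: [0.3, -0.0, 0.3]
grip_width: 0.3
```

```bash
python3 -c "
from h import *
cv2.imwrite('pics/wrist2.png',capture('wrist')[:,:,::-1])
to([536,-80,23])"
```

```text
t 4.35 pos [ 538.9 -116.6   23. ] rpy [ 3.141 -0.     1.655] F [-0.2  0.3  0. ] w -0.1
shift [ 0.0918  0.0006 -0.0001] turn [ 0.001  -0.0009  0.0004]
```

View pics/wrist2.png

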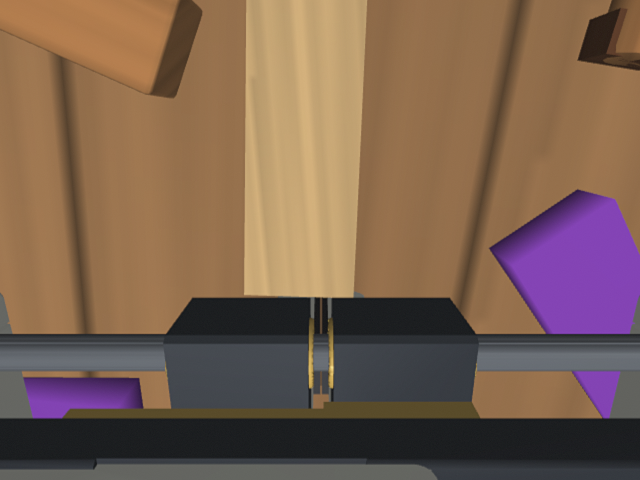

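```bash
cat >> h.py <<'E'
YS=np.array([-np.sin(np.radians(4.8)),np.cos(np.radians(4.8))]);XS=np.array([YS[1],-YS[0]])
FOOT=np.array([521.,92.1])
def wedge(c,hl,hr,l2,r2):
    "heel corner pixels, further points on left/right edges; print heel, heading, foot in wedge frame"
    a=onz(c,*hl,22)[:2];b=onz(c,*hr,22)[:2];heel=(a+b)/2
    def side(p):
        z=15
        for _ in range(6):
            q=onz(c,*p,z)[:2]; z=22-19*np.linalg.norm(q-heel)/130
        return q
    l,r=side(l2),side(r2)
    d=(l-a)/np.linalg.norm(l-a)+(r-b)/np.linalg.norm(r-b);d/=np.linalg.norm(d)
    o=heel+65*d;n=np.array([-d[1],d[0]])
    print('heel',heel.round(1),'heading',np.degrees(np.arctan2(d[1],d[0])).round(2),'width',np.linalg.norm(a-b).round(1),'origin',o.round(1),'foot in wedge',((FOOT-o)@d).round(1),((FOOT-o)@n).round(1),'heel angle',np.degrees(np.arctan2(*(b-a)[::-1])).round(2))
E
python3 -c "
from h import *
c=get_calibration('wrist')
wedge(c,(245,295),(353,297),(246,2),(367,2))
print(onz(c,175,97,0),onz(c,201,12,26))
"
```

```text
heel [ 530.4 -106.6] heading 92.95 width 41.4 origin [527.  -41.7] foot in wedge 133.9 -0.9 heel angle 3.65
[476.71295208 -37.68535906   0.        ] [494.0611617  -13.03853426  26.        ]
```

Emit:
{"op": "carry_out", "data": {"moves": [0.013, 0, 0, 0, 0, 0, 0, 0.026, 0, 0, 0, 0, 0, 0, 0.039, 0, 0, 0, 0, 0, 0, 0.052, 0, 0, 0, 0, 0, 0, 0.065, 0, 0, 0, 0, 0, 0, 0.078, 0, 0, 0, 0, 0, 0, 0.091, 0, 0, 0, 0, 0, 0, 0.104, 0, 0, 0, 0, 0, 0]}}

```text
time: 5.15
tool_pos: [535.3, -74.7, 23.0]
tcp_rot: [3.141, -0.0, 1.655]
contact_force: [-0.4, -1.1, -0.4]
grip_width: 0.2
```

```bash
python3 -c "
from h import *
cv2.imwrite('pics/wrist3.png',capture('wrist')[:,:,::-1])
to([536,-80,23])"
```

```text
t 5.2 pos [535.1 -74.   22.9] rpy [ 3.141e+00 -1.000e-03  1.655e+00] F [-0.4  0.7  0.8] w 0.5
shift [-0.0151  0.0009 -0.0002] turn [ 0.0003 -0.0017  0.001 ]
```

View pics/wrist3.png

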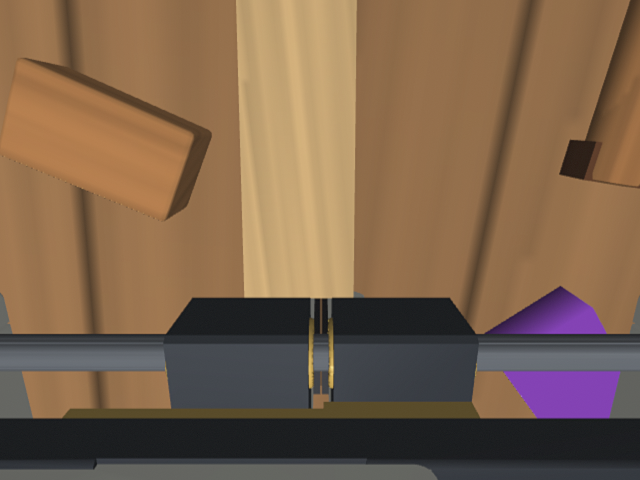

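```bash
python3 -c "
from h import *
c=get_calibration('wrist')
wedge(c,(245,297),(353,297),(236,2),(357,2))
print(onz(c,210,132,26),onz(c,560,178,0))
"
```

```text
heel [526.6 -64.4] heading 94.88 width 41.4 origin [5.211e+02 4.000e-01] foot in wedge 91.4 -7.7 heel angle 4.83
[493.26510754  -5.78457392  26.        ] [628.1264405  -13.12136244   0.        ]
```

Emit:
{"op": "carry_out", "data": {"moves": [0.012, 0.001, 0, 0, 0, 0.03, 0, 0.026, 0.002, 0, 0, 0, 0.06, 0, 0.04, 0.003, 0, 0, 0, 0.1, 0, 0.054, 0.004, 0, 0, 0, 0.1, 0, 0.068, 0.005, 0, 0, 0, 0.1, 0, 0.082, 0.005, 0, 0, 0, 0.1, 0, 0.096, 0.006, 0, 0, 0, 0.1, 0, 0.11, 0.006, 0, 0, 0, 0.1, 0]}}

```text
time: 6.0
tool_pos: [533.8, -29.5, 23.0]
tcp_rot: [3.141, -0.001, 1.603]
contact_force: [0.4, -0.4, -0.9]
grip_width: 1.1
```

```bash
python3 -c "
from h import *
cv2.imwrite('pics/wrist4.png',capture('wrist')[:,:,::-1])
to([536,-80,23])"
```

```text
t 6.05 pos [533.5 -28.7  22.9] rpy [-3.141e+00 -1.000e-03  1.603e+00] F [-0.9  1.1  0.2] w 0.3
shift [-0.1283  0.002  -0.0004] turn [-0.0004 -0.0025 -0.0982]
```

View pics/wrist4.png

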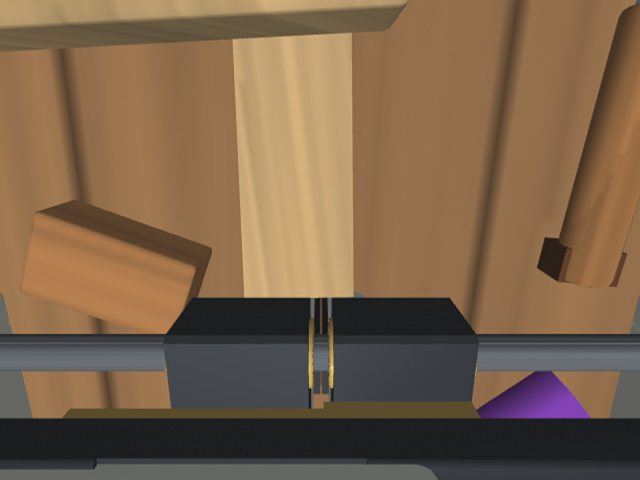

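```bash
python3 -c "
from h import *
c=get_calibration('wrist')
wedge(c,(245,297),(353,297),(234,40),(351,34))
print('stand corner',onz(c,388,30,46).round(1),onz(c,406,2,72).round(1),'expect 547.9 69.3', onz(c,0,51,46).round(1))
"
```

```text
heel [525.6 -18.7] heading 92.86 width 41.4 origin [522.4  46.3] foot in wedge 45.8 -0.9 heel angle 1.87
stand corner [548.9  69.9  46. ] [548.4  69.8  72. ] expect 547.9 69.3 [445.3  61.4  46. ]
```

The wedge points at the leg, and the foot is about 46 mm ahead of the wedge's origin. About 13 mm remain.

Emit:
{"op": "carry_out", "data": {"moves": [0.003, 0, 0, 0, 0, 0, 0, 0.006, 0, 0, 0, 0, 0, 0, 0.009, 0, 0, 0, 0, 0, 0, 0.012, 0, 0, 0, 0, 0, 0, 0.015, 0, 0, 0, 0, 0, 0, 0.018, 0, 0, 0, 0, 0, 0, 0.021, 0, 0, 0, 0, 0, 0, 0.024, 0, 0, 0, 0, 0, 0]}}

```text
time: 6.85
tool_pos: [533.3, -19.1, 23.0]
tcp_rot: [-3.141, -0.001, 1.603]
contact_force: [0.2, -0.3, 0.1]
grip_width: 0.3
```

```bash
python3 -c "
from h import *
to([536,-80,23])"
```

```text
t 6.85 pos [533.3 -19.1  23. ] rpy [-3.141e+00 -1.000e-03  1.603e+00] F [ 0.2 -0.3  0.1] w 0.3
shift [-0.1525  0.0019 -0.0003] turn [-0.0003 -0.0024 -0.0982]
```

Next I'll go 3 mm in fine steps.

Emit:
{"op": "carry_out", "data": {"moves": [0.001, 0, 0, 0, 0, 0, 0, 0.002, 0, 0, 0, 0, 0, 0, 0.003, 0, 0, 0, 0, 0, 0, 0.004, 0, 0, 0, 0, 0, 0, 0.005, 0, 0, 0, 0, 0, 0, 0.006, 0, 0, 0, 0, 0, 0, 0.007, 0, 0, 0, 0, 0, 0, 0.0075, 0, 0, 0, 0, 0, 0]}}

```text
time: 7.65
tool_pos: [533.2, -16.1, 23.0]
tcp_rot: [-3.141, -0.001, 1.603]
contact_force: [-0.9, -0.9, 0.0]
grip_width: 0.4
```

```bash
python3 -c "
from h import *
cv2.imwrite('pics/wrist5.png',capture('wrist')[:,:,::-1])
cv2.imwrite('pics/side5.png',capture('side')[:,:,::-1])
to([536,-80,23])"
```

```text
t 7.75 pos [533.2 -16.1  22.9] rpy [-3.141e+00 -1.000e-03  1.603e+00] F [ 0.1 -0.8 -0.2] w 0.4
shift [-0.16    0.0019 -0.0004] turn [-0.0004 -0.0023 -0.098 ]
```

View pics/wrist5.png

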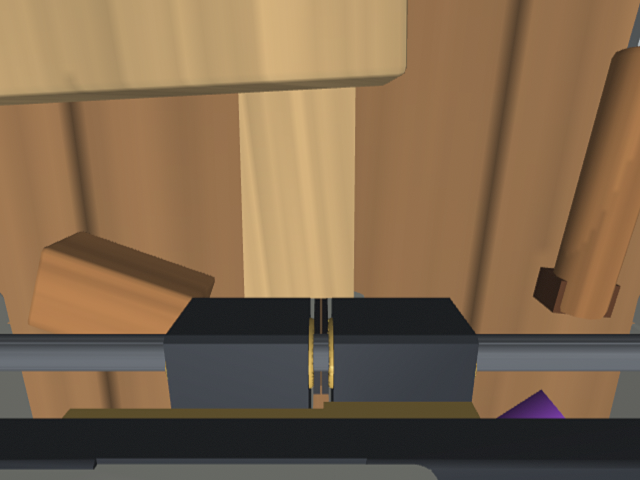

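Emit:
{"op": "carry_out", "data": {"moves": [0.001, 0, 0, 0, 0, 0, 0, 0.002, 0, 0, 0, 0, 0, 0, 0.003, 0, 0, 0, 0, 0, 0, 0.004, 0, 0, 0, 0, 0, 0, 0.005, 0, 0, 0, 0, 0, 0, 0.005, 0, 0, 0, 0, 0, 0, 0.005, 0, 0, 0, 0, 0, 0, 0.005, 0, 0, 0, 0, 0, 0]}}

```text
time: 8.55
tool_pos: [533.3, -14.7, 23.0]
tcp_rot: [3.141, -0.0, 1.603]
contact_force: [0.9, -4.8, -1.5]
grip_width: 0.9
```

```bash
python3 -c "
from h import *
c=get_calibration('wrist')
cv2.imwrite('pics/wrist6.png',capture('wrist')[:,:,::-1])
to([536,-80,23])
wedge(c,(245,297),(353,297),(239,95),(355,90))"
```

```text
t 8.6 pos [533.3 -14.6  23. ] rpy [ 3.141 -0.     1.603] F [-0.2 -5.  -1.3] w 0.3
shift [-1.635e-01  1.300e-03 -1.000e-04] turn [ 0.0006 -0.0009 -0.098 ]
heel [525.4  -4.6] heading 92.01 width 41.4 origin [523.1  60.4] foot in wedge 31.8 1.0 heel angle 1.86
```

View pics/wrist6.png

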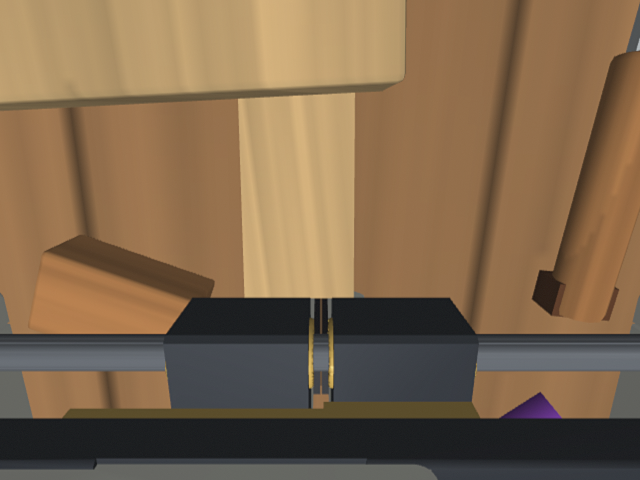

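View pics/side5.png

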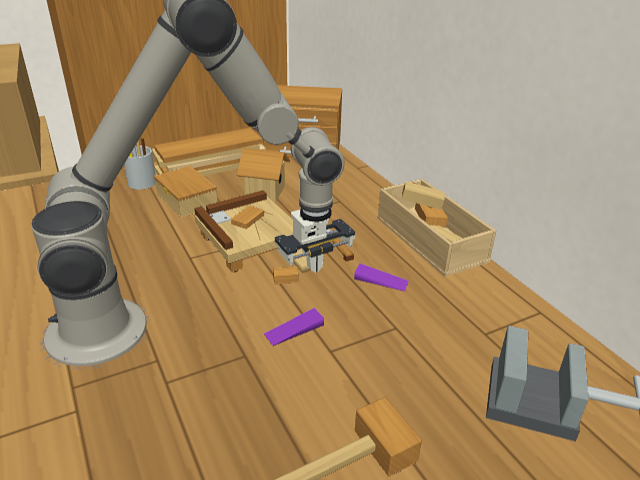

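Resistance has risen to 5 N and the foot sits about 32 mm ahead of the origin. I'll firm it slightly, then back off.

Emit:
{"op": "carry_out", "data": {"moves": [0.002, 0, 0, 0, 0, 0, 0, 0.003, 0, 0, 0, 0, 0, 0, 0.004, 0, 0, 0, 0, 0, 0, 0.004, 0, 0, 0, 0, 0, 0, 0.004, 0, 0, 0, 0, 0, 0, 0.004, 0, 0, 0, 0, 0, 0, 0.004, 0, 0, 0, 0, 0, 0, 0.004, 0, 0, 0, 0, 0, 0]}}

```text
time: 9.4
tool_pos: [533.6, -14.0, 23.0]
tcp_rot: [3.141, 0.001, 1.603]
contact_force: [0.7, -7.1, -1.8]
grip_width: 0.6
```

```bash
python3 -c "
from h import *
to([533,-50,23])"
```

```text
t 9.4 pos [533.6 -14.   23. ] rpy [3.141e+00 1.000e-03 1.603e+00] F [ 0.7 -7.1 -1.8] w 0.6
shift [-0.0899 -0.0045  0.0001] turn [ 0.0018  0.0017 -0.0976]
```

Emit:
{"op": "carry_out", "data": {"moves": [-0.03, 0, 0, 0, 0, 0, 0, -0.08, 0, 0, 0, 0, 0, 0, -0.12, 0, 0, 0, 0, 0, 0, -0.12, 0, -0.1, 0, 0, 0, 0, -0.12, 0, -0.2, 0, 0, 0, 0, -0.12, 0, -0.3, 0, 0, 0, 0, -0.12, 0, -0.32, 0, 0, 0, 0, -0.12, 0, -0.32, 0, 0, 0, 0]}}

```text
time: 10.2
tool_pos: [535.8, -62.4, 152.5]
tcp_rot: [3.137, 0.002, 1.603]
contact_force: [-0.5, 0.1, -0.3]
grip_width: 0.2
```

```bash
python3 -c "
from h import *
c=get_calibration('wrist')
print('proj foot top',proj(c,[521,92.1,72]),proj(c,[548,69.3,72]))
cv2.imwrite('pics/wrist7.png',capture('wrist')[:,:,::-1])
to([520.5,93,135])"
```

```text
proj foot top (np.float64(297.64171526422115), np.float64(-55.82499593288233)) (np.float64(352.21990573463506), np.float64(0.8205208592135307))
t 10.25 pos [534.9 -62.1 150.9] rpy [3.140e+00 1.000e-03 1.603e+00] F [-0.3  0.7 -0.8] w 0.3
shift [ 0.3887 -0.0234  0.0394] turn [ 0.0023  0.0013 -0.0984]
```

View pics/wrist7.png

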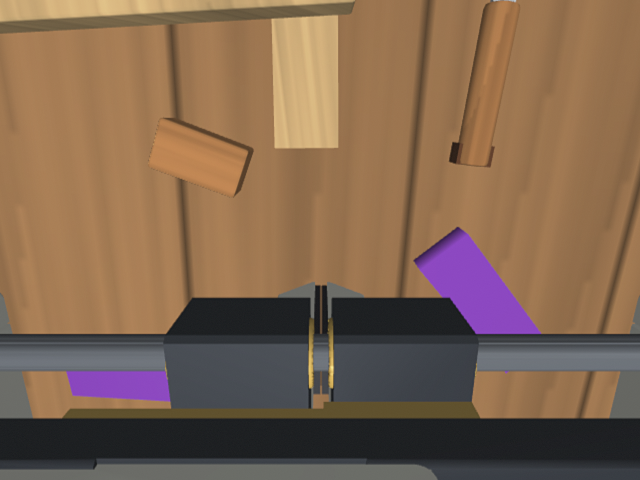

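```bash
python3 -c "
from h import *
c=get_calibration('wrist')
wedge(c,(274,148.5),(338,148.5),(272,19),(338.5,15))
print(onz(c,354,1,72),onz(c,350,13,46))"
```

```text
heel [524.2  -4.7] heading 91.9 width 41.9 origin [522.1  60.3] foot in wedge 31.8 0.0 heel angle 1.84
[547.56067609  69.2012365   72.        ] [547.42659591  70.00368816  46.        ]
```

Emit:
{"op": "carry_out", "data": {"moves": [0.1, -0.006, 0.01, 0, 0, -0.03, 0, 0.2, -0.012, 0.02, 0, 0, -0.06, 0, 0.3, -0.018, 0.03, 0, 0, -0.098, 0, 0.389, -0.023, 0.04, 0, 0, -0.098, 0, 0.389, -0.023, 0.04, 0, 0, -0.098, 0, 0.389, -0.023, 0.07, 0, 0, -0.098, 0, 0.389, -0.023, 0.11, 0, 0, -0.098, 0, 0.389, -0.023, 0.11, 0, 0, -0.098, 0]}}

```text
time: 11.05
tool_pos: [518.9, 91.7, 103.5]
tcp_rot: [-3.137, 0.001, 1.653]
contact_force: [-0.2, -0.5, 1.6]
grip_width: 0.4
```

```bash
python3 -c "
from h import *
to([520.5,93,90])"
```

```text
t 11.05 pos [518.9  91.7 103.5] rpy [-3.137e+00  1.000e-03  1.653e+00] F [-0.2 -0.5  1.6] w 0.4
shift [0.0028 0.0045 0.0337] turn [-0.0097  0.0012 -0.0031]
```

Emit:
{"op": "carry_out", "data": {"moves": [0.003, 0.004, 0.005, 0, 0, 0, 0, 0.003, 0.004, 0.01, 0, 0, 0, 0, 0.003, 0.004, 0.015, 0, 0, 0, 0, 0.003, 0.004, 0.02, 0, 0, 0, 0, 0.003, 0.004, 0.025, 0, 0, 0, 0, 0.003, 0.004, 0.03, 0, 0, 0, 0, 0.003, 0.004, 0.033, 0, 0, 0, 0, 0.003, 0.004, 0.033, 0, 0, 0, 0]}}

```text
time: 11.85
tool_pos: [520.2, 93.1, 90.1]
tcp_rot: [-3.136, 0.001, 1.653]
contact_force: [0.1, 0.1, 0.1]
grip_width: 0.4
```

Emit:
{"op": "carry_out", "data": {"moves": [0, 0, 0.001, 0, 0, 0, 0, 0, 0, 0.002, 0, 0, 0, 0, 0, 0, 0.003, 0, 0, 0, 0, 0, 0, 0.004, 0, 0, 0, 0, 0, 0, 0.005, 0, 0, 0, 0, 0, 0, 0.005, 0, 0, 0, 0, 0, 0, 0.005, 0, 0, 0, 0, 0, 0, 0.005, 0, 0, 0, 0]}}

```text
time: 12.65
tool_pos: [520.3, 93.1, 89.2]
tcp_rot: [-3.137, 0.001, 1.653]
contact_force: [-2.4, -1.2, 9.4]
grip_width: 0.4
```

The press reads 9.4 N at z = 89.2 and the stand is not giving way. I'll hold for about a second.

Emit:
{"op": "carry_out", "data": {"moves": [0, 0, 0.0027, 0, 0, 0, 0, 0, 0, 0.0027, 0, 0, 0, 0, 0, 0, 0.0027, 0, 0, 0, 0, 0, 0, 0.0027, 0, 0, 0, 0, 0, 0, 0.0027, 0, 0, 0, 0, 0, 0, 0.0027, 0, 0, 0, 0, 0, 0, 0.0027, 0, 0, 0, 0, 0, 0, 0.0027, 0, 0, 0, 0]}}

```text
time: 13.45
tool_pos: [520.3, 93.2, 89.2]
tcp_rot: [-3.138, 0.001, 1.653]
contact_force: [-3.8, -0.0, 8.6]
grip_width: 0.4
```

```bash
python3 -c "
from h import *
cv2.imwrite('pics/side8.png',capture('side')[:,:,::-1])
cv2.imwrite('pics/wrist8.png',capture('wrist')[:,:,::-1])
to([520.5,93,150])"
```

```text
t 13.55 pos [520.3  93.1  89.2] rpy [-3.138e+00  1.000e-03  1.653e+00] F [-4.  -0.1  9.9] w 0.4
shift [-5.00e-04 -1.00e-04 -1.52e-01] turn [-0.0075  0.0016 -0.0025]
```

View pics/side8.png

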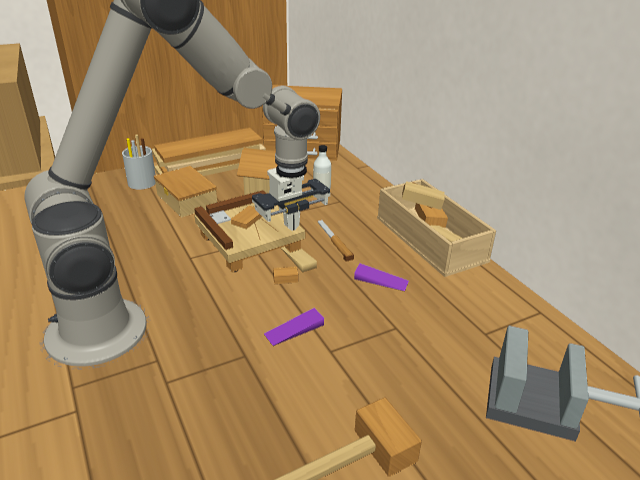

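View pics/wrist8.png

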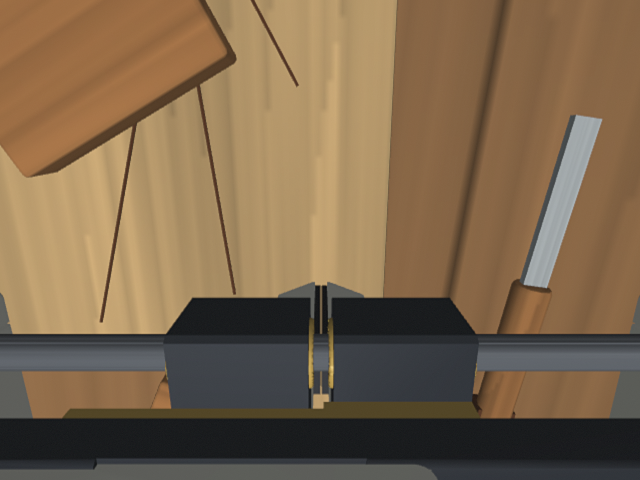

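The stand held level, and z stayed at 89.2 under about 9 N. Now I'll let go, moving up and then away.

Emit:
{"op": "carry_out", "data": {"moves": [0, 0, -0.01, 0, 0, 0, 0, 0, 0, -0.05, 0, 0, 0, 0, 0, 0, -0.15, 0, 0, 0, 0, 0, 0, -0.25, 0, 0, 0, 0, 0, 0, -0.3, 0, 0, 0, 0, -0.1, 0, -0.35, 0, 0, 0, 0, -0.2, 0, -0.35, 0, 0, 0, 0, -0.3, 0, -0.35, 0, 0, 0, 0]}}

```text
time: 14.35
tool_pos: [531.0, -27.4, 230.3]
tcp_rot: [-3.14, 0.001, 1.654]
contact_force: [1.1, 0.6, -0.6]
grip_width: 0.5
```

Emit:
{"op": "carry_out", "data": {"moves": [-0.1, 0, 0, 0, 0, 0, 0, -0.2, 0, 0, 0, 0, 0, 0, -0.3, 0, 0, 0, 0, 0, 0, -0.3, 0, 0, 0, 0, 0, 0, -0.3, 0, 0, 0, 0, 0, 0, -0.3, 0, 0, 0, 0, 0, 0, -0.3, 0, 0, 0, 0, 0, 0, -0.3, 0, 0, 0, 0, 0, 0]}}

```text
time: 15.15
tool_pos: [541.1, -145.9, 230.7]
tcp_rot: [-3.14, 0.001, 1.656]
contact_force: [-0.2, 0.2, -0.3]
grip_width: 0.5
```

```bash
python3 -c "
from h import *
c=get_calibration('wrist')
for n in ['top','side','wrist']:
    cv2.imwrite(f'pics/{n}9.png',capture(n)[:,:,::-1])
a=cv2.imread('pics/side9.png')[150:310,180:400]; cv2.imwrite('pics/c9.png',cv2.resize(a,None,fx=3.6,fy=3.6,interpolation=cv2.INTER_CUBIC))
to([520.5,93,150])"
```

```text
t 15.3 pos [ 541.1 -146.4  230.6] rpy [-3.140e+00  1.000e-03  1.655e+00] F [0.2 0.  1. ] w 0.2
shift [ 6.009e-01 -4.000e-04  2.007e-01] turn [-0.0033  0.0028  0.0016]
```

View pics/top9.png

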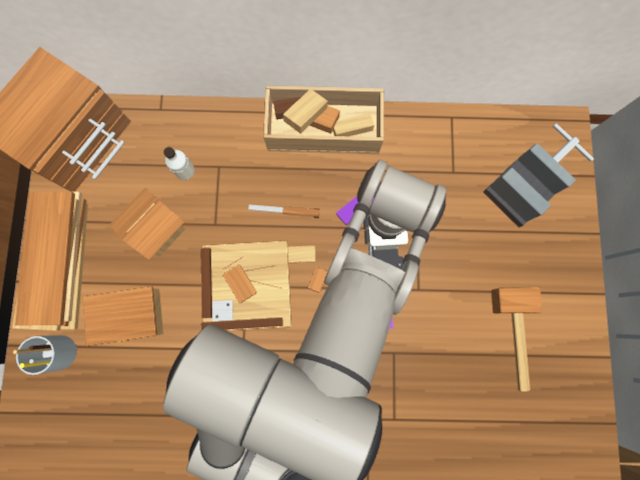

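View pics/c9.png

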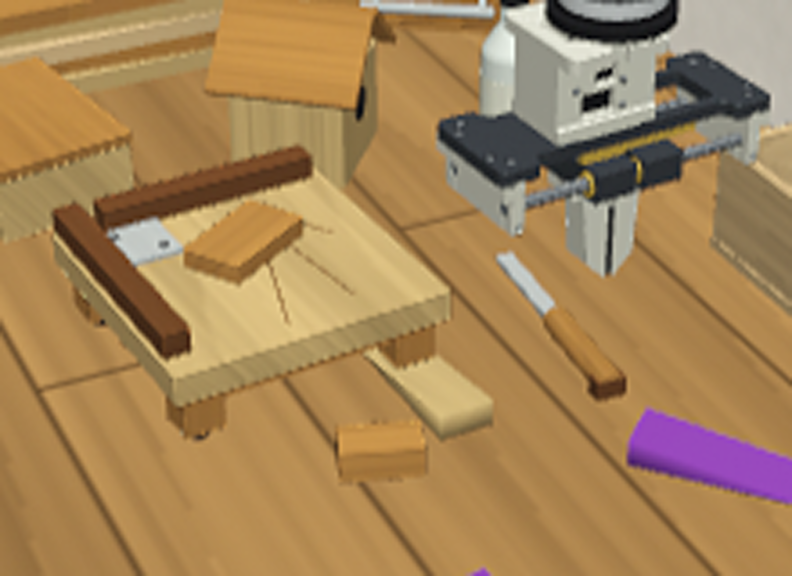

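View pics/wrist9.png

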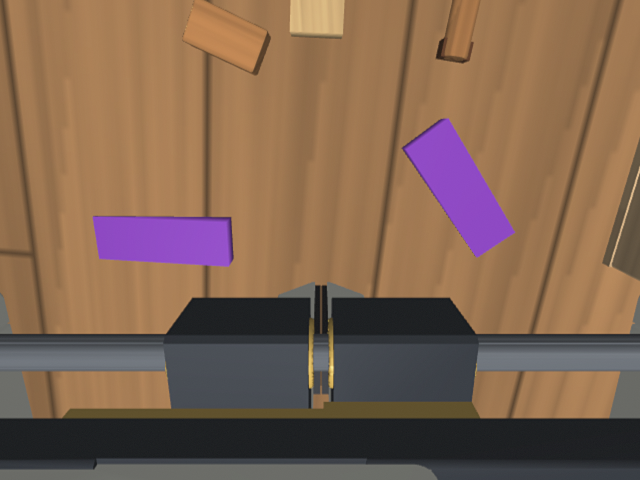

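The final pictures show the wedge under the leg, with the stand and bystanders where they were. I'll do one last measurement, then hand in.

```bash
python3 -c "
from h import *
c=get_calibration('wrist')
a=onz(c,290,36.5,22);b=onz(c,342,37,22);print('heel',((a+b)/2).round(1))
A=cv2.imread('pics/top0.png');B=cv2.imread('pics/top9.png')
for n,(x0,y0,x1,y1) in dict(stand=(200,238,292,332),offcut=(306,268,325,292),chisel=(245,203,322,218)).items():
    g=[cv2.cvtColor(i[y0:y1,x0:x1],cv2.COLOR_BGR2GRAY).astype(np.float32) for i in(A,B)]
    print(n,cv2.phaseCorrelate(*g))
"
```

```text
heel [526.   -8.5  22. ]
stand ((-0.05677870051790279, 0.0632735626654366), 0.8292728931539588)
offcut ((-0.007147829167104547, -0.06943636230018768), 0.9815334965785344)
chisel ((0.12653988300252195, 0.437418592005808), 1.0098419745763143)
```

The heel reads -8.5 mm here against -4.7 mm earlier. Row 37 may be the heel's bottom edge, so I'll check.

```bash
python3 -c "
from h import *
c=get_calibration('wrist')
for v in (30,33,35,37,38): print(v,onz(c,316,v,22)[1].round(1),onz(c,316,v,0)[1].round(1))
a=cv2.imread('pics/wrist9.png')[0:60,270:360];print(a[20:45,46].tolist())
d=get_calibration('top')
for y in(-4.7,-8.5): print(proj(d,[524,y,22]))
t=cv2.imread('pics/top9.png');print(t[253,305:325].tolist())
cv2.imwrite('pics/c10.png',cv2.resize(a,None,fx=8,fy=8,interpolation=cv2.INTER_NEAREST))
"
```

```text
30 -3.7 0.6
33 -5.8 -1.7
35 -7.3 -3.2
37 -8.7 -4.7
38 -9.4 -5.5
[[128, 182, 216], [128, 182, 215], [128, 182, 216], [128, 182, 216], [128, 182, 216], [128, 181, 216], [128, 182, 216], [128, 181, 216], [127, 181, 216], [129, 182, 216], [128, 183, 216], [129, 184, 217], [125, 179, 213], [112, 159, 189], [98, 139, 165], [84, 118, 138], [68, 93, 108], [61, 87, 108], [74, 109, 146], [76, 110, 146], [74, 108, 144], [74, 109, 145], [74, 108, 144], [74, 109, 144], [74, 109, 144]]
(np.float64(314.63258964109247), np.float64(252.69841053544883))
(np.float64(316.0396726928336), np.float64(252.72958039498366))
[[146, 209, 238], [145, 209, 238], [147, 210, 239], [146, 209, 238], [145, 208, 238], [146, 209, 238], [147, 210, 239], [146, 210, 238], [146, 209, 239], [137, 198, 233], [104, 156, 201], [81, 124, 171], [81, 124, 171], [82, 125, 172], [83, 125, 172], [82, 125, 171], [82, 124, 172], [82, 125, 172], [82, 124, 172], [82, 125, 172]]
```

View pics/c10.png

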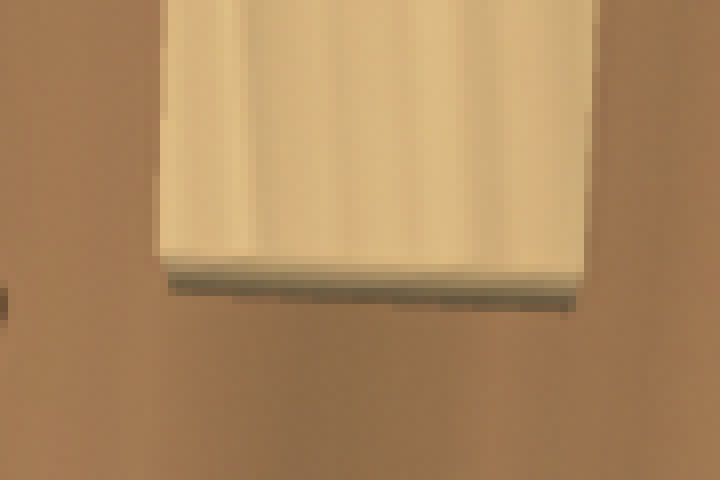

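The heel's upper edge is at row 32 and its lower edge at row 37. Both put the heel at y of about -5, so the wedge has not slipped.

```bash
python3 -c "
from plant import *
print(close_job())"
```

```text
the job is handed in; nothing more can be done
None
```

I pushed the pale wooden wedge by its heel, with shut fingers, under the short leg. I stopped when resistance rose to 5–7 N. I then pressed on the stand top over that leg at about 9 N for roughly a second, let go and moved clear. I handed the job in at about 15 s; it reported no verdict.

- **Wedge:** the short leg's centre is about 32 mm ahead of the wedge's origin (snug is 33) and within about 1 mm of its middle line. The heel was in the same place after the press as before. My first final reading put it 4 mm further back, but I had read the heel's lower edge; re-measuring settled that.
- **Stand:** the height did not change during the press (89.2 mm at the tool throughout), so it did not rock. I did not measure its tilt angle directly. The top view shows it shifted by less than 0.1 px, which is well under 1 mm.
- **Other things:** in the top view the offcut and chisel moved less than about 1 mm. The rest look untouched in the last pictures, but I did not measure them.

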